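Close the spice jars with their own lids

ROBOT

A 7-joint arm with a two-finger parallel gripper is mounted at the origin on the work surface. World frame = base frame: x ahead of the robot, y to its left, z up, the work surface at z = 0. Lengths are in mm, angles in rad, forces in N, time in s.
With the tool pointing down it reaches from about 425 to 1025 mm from the base axis. Payload 9.4 kg.
Tool frame: the origin (TCP) lies at the very end of the fingers, on their centre line; the grasp point (between the pads) lies 19 mm behind it; z points along the fingers, y is the line along which they close (so a half turn about z gives the same grasp; the last joint's range is limited). The gripper opens to 93 mm and grips with 3 to 60 N. Pads are 15 mm wide; open, the fingers measure 128 mm over their backs; the gripper's body (75 mm by 188 mm) begins 65 mm behind the grasp point.
Start: joints at [1.08, 0.599, -0.003, 1.599, 0.002, 0.943, -0.08], TCP at [291.507, -663.813, 218.618] pointing down, gripper open.
Joint ranges: [-2.57, 2.57], [-0.35, 1.97], [-1.29, 1.29], [0.11, 2.56], [-1.05, 4.19], [0.11, 1.86], [-2.63, 2.63]. Speed limits (rad/s): [2.22, 2.22, 3.01, 3.01, 3.14, 3.14, 3.14].

INTERFACE

Orientations are given as a unit quaternion [x, y, z, w].
In Python, from bench import bot, ik, sensors, imaging gives the robot as it stands. The module is installed in compiled form; this text tells all that it offers. Calls block until the motion is done:
- bot.move_pose(position, orientation): joint-space move of the TCP to a pose.
- bot.move_straight(position, feed=150, rot=None, contact_N=None): straight line of the TCP; rot=None keeps the orientation; feed is the mean speed in mm/s. With contact_N (N) it stops when the force on the tool has changed by that much, and returns True; else False.
- bot.move_joints(angles): joint-space move.
- bot.set_gripper(opening, effort=None): opening from 0.0 (shut) to 1.0 (fully open); effort is the grip in N (None keeps the last); returns when the fingers have stopped.
- bot.pause(seconds).
- ik(position, orientation): joint angles nearest the present ones, or None.
- sensors.read_state(): the state.
- imaging.camera(name): name is "scene" or "side" or "wrist"; returns (picture, depth): 400x640x3 uint8, blue, green, red; 400x640 float32, mm along the optical axis (not along the pixel's ray), 0 where there is no reading.
- imaging.camera_info(name): a dict with "camera_matrix" (3x3 intrinsics, pixels), "eye" and "attitude" of the camera in the world. Camera axes: x right, y up, looking along -z (the intrinsics and any distortion apply to the point x, -y, -z); pixel columns grow to the right and rows downward; lengths in mm; the calibration is good to about 2 mm. A picture is of the moment at which its call begins: read the wrist's pose just before it. camera_info takes no time and is no camera call; for the wrist camera it gives the pose at the moment of the call.
A pose or a line that the arm cannot do raises bot.Unreachable and nothing moves.
- bot.job_done(): hands the job in; it is judged then, once.
The state is a dict: "time_s": time; "joint_pos": joint angles; "qvel": joint speeds; "joint_efforts": joint torques, N m; "tcp_pos": TCP position; "eef_rot": TCP orientation; "contact_force": force on the tool from outside, world axes, zero at the start; "ft_torque": the same for the moment, N m; "finger_gap": opening from 0.0 (shut) to 1.0 (fully open); "grasp_force": force on a finger pad.
Only numpy, scipy, OpenCV 4.12 (cv2) and the standard library are available. Lean on these libraries where they do the work, as an engineer would, in place of code of your own. Each camera call takes 0.05 s, during which the arm holds its last target. There are 200 camera calls.

TASK

The red, yellow, green and black spice jars on the counter were left open. Put each coloured lid on the jar with the collar of the same colour and press it fully home, its top down on the jar's rim, so that friction holds it. Leave every jar, the closed white one too, standing upright where it is.

Things in the scene. Friction and masses are not known exactly. Their poses are not given: they have to be found in the camera images.
- red_lid_knob (a point): Red push-on cap with knob, upright on the counter: cap 68 mm across, 23 high, open below, skirt 18 deep inside with gripping ribs; round knob 27 across, 28 tall on top; 51 high, 50 g. Point: knob centre, 14 mm above the cap's flat top, 37 above its lower edge; z is its axis. Laid on a neck it binds 1 to 5 mm short of home; some 10 to 16 N straight down takes it home, its top on the rim.
- yellow_lid_knob (a point): Yellow push-on cap with knob, upright on the counter: cap 68 mm across, 23 high, open below, skirt 18 deep inside with gripping ribs; round knob 27 across, 28 tall on top; 51 high, 50 g. Point: knob centre, 14 mm above the cap's flat top, 37 above its lower edge; z is its axis. Laid on a neck it binds 1 to 5 mm short of home; some 10 to 16 N straight down takes it home, its top on the rim.
- green_lid_knob (a point): Green push-on cap with knob, upright on the counter: cap 68 mm across, 23 high, open below, skirt 18 deep inside with gripping ribs; round knob 27 across, 28 tall on top; 51 high, 50 g. Point: knob centre, 14 mm above the cap's flat top, 37 above its lower edge; z is its axis. Laid on a neck it binds 1 to 5 mm short of home; some 10 to 16 N straight down takes it home, its top on the rim.
- black_lid_knob (a point): Black push-on cap with knob, upright on the counter: cap 68 mm across, 23 high, open below, skirt 18 deep inside with gripping ribs; round knob 27 across, 28 tall on top; 51 high, 50 g. Point: knob centre, 14 mm above the cap's flat top, 37 above its lower edge; z is its axis. Laid on a neck it binds 1 to 5 mm short of home; some 10 to 16 N straight down takes it home, its top on the rim.
- red_jar_mouth (a point): Loose open glass jar of dried red chillies, red collar on its shoulder: 80 mm across, 124 high, about 0.6 kg. Point: centre of the mouth, level with the rim; z is its axis, up. The neck tapers, 47 mm across at the rim, 55 to 56 below; the cap guides itself on from within 4 mm of the axis. With the cap home the knob's centre is 19 mm above this point, and friction holds it.
- yellow_jar_mouth (a point): Loose open glass jar of orange-yellow turmeric roots, yellow collar on its shoulder: 80 mm across, 124 high, about 0.6 kg. Point: centre of the mouth, level with the rim; z is its axis, up. The neck tapers, 47 mm across at the rim, 55 to 56 below; the cap guides itself on from within 4 mm of the axis. With the cap home the knob's centre is 19 mm above this point, and friction holds it.
- green_jar_mouth (a point): Loose open glass jar of green cardamom pods, green collar on its shoulder: 80 mm across, 124 high, about 0.6 kg. Point: centre of the mouth, level with the rim; z is its axis, up. The neck tapers, 47 mm across at the rim, 55 to 56 below; the cap guides itself on from within 4 mm of the axis. With the cap home the knob's centre is 19 mm above this point, and friction holds it.
- black_jar_mouth (a point): Loose open glass jar of dark brown cloves, black collar on its shoulder: 80 mm across, 124 high, about 0.6 kg. Point: centre of the mouth, level with the rim; z is its axis, up. The neck tapers, 47 mm across at the rim, 55 to 56 below; the cap guides itself on from within 4 mm of the axis. With the cap home the knob's centre is 19 mm above this point, and friction holds it.
- white_jar_mouth (a point): Loose jar like the others, but with a white collar and its white knob cap already on (157 mm high to the knob's top). This point is the centre of its mouth under the cap, 124 mm above the counter. It is only to be left alone.
Things that resemble listed ones, but are neither listed nor needed, are in the scene too. Leave any blue look-alike of the part that bears black_lid_knob alone.

How it is judged (in metres and radians):
At the end, for the whole second after the job is handed in: Each of the four lids is on the jar of its colour, within 1.5 mm of fully home (knob centre at most 20.5 mm above the mouth), within 6 mm and 0.1 rad of its axis; all five jars upright (0.1 rad), less than 40 mm from where they began; lids and jars at rest (z of red_lid_knob in the frame of red_jar_mouth between 0.015 and 0.0205 m and horizontal distance between red_lid_knob and red_jar_mouth below 0.006 m and angle between the z axis of red_lid_knob and the z axis of red_jar_mouth, either way round below 0.1 rad and linear speed of each of red_lid, yellow_lid, green_lid, black_lid, red_jar, yellow_jar, white_jar, green_jar, black_jar below 0.02 m/s and z of yellow_lid_knob in the frame of yellow_jar_mouth between 0.015 and 0.0205 m and horizontal distance between yellow_lid_knob and yellow_jar_mouth below 0.006 m and angle between the z axis of yellow_lid_knob and the z axis of yellow_jar_mouth, either way round below 0.1 rad and z of green_lid_knob in the frame of green_jar_mouth between 0.015 and 0.0205 m and horizontal distance between green_lid_knob and green_jar_mouth below 0.006 m and angle between the z axis of green_lid_knob and the z axis of green_jar_mouth, either way round below 0.1 rad and z of black_lid_knob in the frame of black_jar_mouth between 0.015 and 0.0205 m and horizontal distance between black_lid_knob and black_jar_mouth below 0.006 m and angle between the z axis of black_lid_knob and the z axis of black_jar_mouth, either way round below 0.1 rad and distance of each of red_jar_mouth, yellow_jar_mouth, white_jar_mouth, green_jar_mouth, black_jar_mouth from where it was at the start of the episode below 0.04 m and angle between each of red_jar_mouth, yellow_jar_mouth, white_jar_mouth, green_jar_mouth, black_jar_mouth's own z axis and vertical below 0.1 rad); the robot touches nothing.
It fails at once if a jar is knocked over (angle between any of red_jar_mouth, yellow_jar_mouth, white_jar_mouth, green_jar_mouth, black_jar_mouth's own z axis and vertical above 0.5 rad).
It also fails if it takes over 112 s, if anything falls off the work surface, if the arm or the gripper's body presses on something with over 40 N, if the wrist force passes 120 N, or if a joint passes its speed limit or range.

## Working session

There is one attempt and no reset: what is moved stays moved. The work goes in short steps, each a Python script; the robot and the scene stay as the last script left them, time stands still between calls to the robot, and variables do not carry over. Pictures are saved under pics/ and viewed, at most 14 in all, crops included, and the job is handed in when it is done.

```bash
mkdir -p pics; ls; python3 - <<'E'
from bench import bot, ik, sensors, imaging
import cv2, numpy as np
for n in ["scene","side"]:
    im,d=imaging.camera(n); i=imaging.camera_info(n); print(n,i)
    cv2.imwrite(f"pics/{n}0.png",im); np.savez(f"{n}0.npz",im=im,d=d)
s=sensors.read_state(); print({k:s[k] for k in("time_s","tcp_pos","eef_rot","contact_force","finger_gap")})
E
```

```text
pics
scene {'camera_matrix': array([[395.74093091,   0.        , 321.05085338],
       [  0.        , 395.74093091, 194.52673459],
       [  0.        ,   0.        ,   1.        ]]), 'eye': array([958.9865117 , 758.14866281, 650.04169379]), 'attitude': array([0.12945321, 0.46380027, 0.84572077, 0.22997295])}
side {'camera_matrix': array([[369.44425403,   0.        , 320.64390824],
       [  0.        , 369.44425403, 202.87913578],
       [  0.        ,   0.        ,   1.        ]]), 'eye': array([301.28807828, 965.26512817, 687.34218727]), 'attitude': array([-0.04520744,  0.49873148,  0.85981827, -0.09967814])}
{'time_s': 0.1, 'tcp_pos': array([ 291.31626872, -663.4142238 ,  217.84276397]), 'eef_rot': array([ 9.78665971e-01,  2.05456612e-01, -2.08333516e-04, -6.73969918e-04]), 'contact_force': array([-0.11362358, -0.72631708,  0.10878521]), 'finger_gap': 1.0007183026489468}
```

View pics/scene0.png

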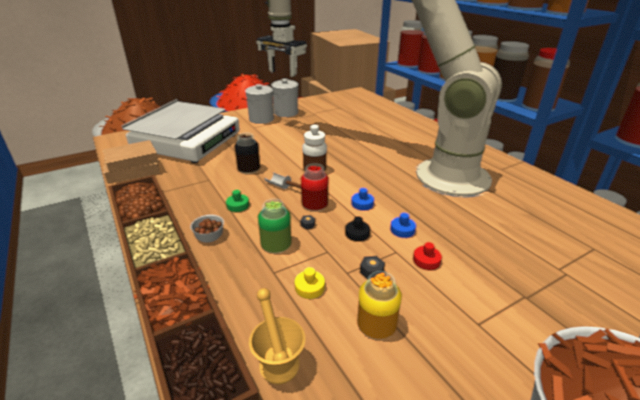

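View pics/side0.png

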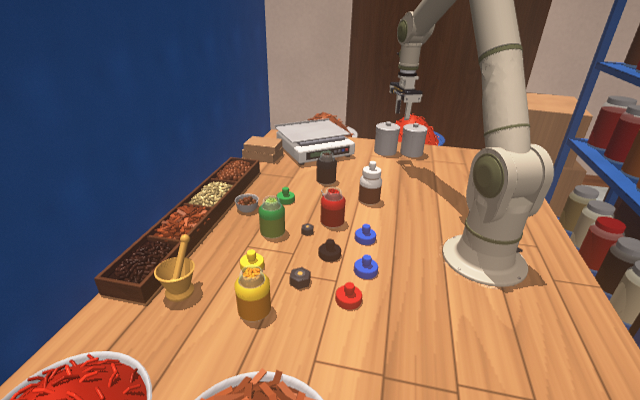

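Scene view: lids are red (427,256), yellow (310,283), green (237,201) and black (357,228). Jars are red (315,188), yellow (379,305), green (275,226), black (247,153) and white (314,150). Two blue decoys sit at (363,199) and (403,225). The side view agrees. Next I'll get coarse positions from depth in both views.

```bash
cat > util.py <<'E'
from bench import bot, ik, sensors, imaging
import cv2, numpy as np
from scipy.spatial.transform import Rotation as R
def cloud(d,i):
    K=i["camera_matrix"]; v,u=np.mgrid[:400,:640]
    p=np.stack([(u-K[0,2])/K[0,0]*d,-(v-K[1,2])/K[1,1]*d,-d],-1)
    P=R.from_quat(i["attitude"]).apply(p.reshape(-1,3)).reshape(p.shape)+i["eye"]
    P[d<=0]=np.nan
    return P
def ray(u,v,i,z):
    K=i["camera_matrix"]; r=R.from_quat(i["attitude"]).apply([(u-K[0,2])/K[0,0],-(v-K[1,2])/K[1,1],-1])
    return i["eye"]+r*(z-i["eye"][2])/r[2]
def down(yaw): # tool down; tool y axis at angle yaw+90deg from world x..
    return (R.from_euler('z',yaw)*R.from_quat([1,0,0,0])).as_quat()
E
python3 - <<'E'
from util import *
print(R.from_quat([9.78665971e-01,2.05456612e-01,0,0]).as_matrix().round(2).tolist())
px={"scene":{"redL":(427,256),"yelL":(310,283),"grnL":(237,201),"blkL":(357,230),"blu1":(363,199),"blu2":(403,225),"redJ":(315,188),"yelJ":(379,305),"grnJ":(275,226),"blkJ":(247,153),"whtJ":(314,150),"nut1":(307,221),"nut2":(372,266),"scoop":(280,181),"bowl":(208,230)},
"side":{"redL":(349,295),"yelL":(253,262),"grnL":(286,196),"blkL":(330,250),"blu1":(366,235),"blu2":(367,266),"redJ":(333,208),"yelJ":(254,295),"grnJ":(272,218),"blkJ":(326,168),"whtJ":(371,184),"nut1":(307,229),"nut2":(300,278)}}
for n in px:
    f=np.load(n+"0.npz"); P=cloud(f["d"],imaging.camera_info(n))
    z=P[...,2]; m=((z>8)&(z<180)).astype(np.uint8)
    Q=P.reshape(-1,3); t=Q[abs(Q[:,2])<6]; print(n,"table z",np.nanmedian(t[:,2]))
    for k,(u,v) in px[n].items():
        w=P[max(0,v-40):v+40,u-35:u+35].reshape(-1,3); c=np.median(P[v-2:v+3,u-2:u+3].reshape(-1,3),0)
        w=w[(np.hypot(*(w[:,:2]-c[:2]).T)<50)&(w[:,2]>8)]
        top=np.percentile(w[:,2],98); s=w[w[:,2]>top-6]
        print(k,"hit",c.round(),"top",round(top),"topc",((s.min(0)+s.max(0))/2)[:2].round(),"ext",np.ptp(s,0)[:2].round())
E
```

```text
[[0.92, 0.4, 0.0], [0.4, -0.92, 0.0], [0.0, 0.0, -1.0]]
scene table z 0.37779692262103026
redL hit [375. 274.  24.] top 52 topc [368. 268.] ext [25. 24.]
yelL hit [660. 211.  24.] top 52 topc [656. 202.] ext [25. 25.]
grnL hit [ 681. -178.   24.] top 52 topc [ 677. -187.] ext [26. 26.]
blkL hit [461. 105.  24.] top 52 topc [452.  96.] ext [25. 26.]
blu1 hit [364.  -3.  25.] top 52 topc [358. -11.] ext [29. 24.]
blu2 hit [346. 152.  24.] top 52 topc [340. 143.] ext [26. 25.]
redJ hit [496. -50.  80.] top 124 topc [481. -77.] ext [49. 45.]
yelJ hit [611. 383.  95.] top 124 topc [590. 360.] ext [49. 50.]
grnJ hit [670.  62.  87.] top 123 topc [657.  33.] ext [51. 42.]
blkJ hit [ 576. -351.   77.] top 123 topc [ 563. -378.] ext [52. 44.]
whtJ hit [ 392. -238.   91.] top 157 topc [ 373. -265.] ext [24. 25.]Traceback (most recent call last):
  File "<stdin>", line 12, in <module>
    return _quantile_unchecked(
        a, q, axis, out, overwrite_input, method, keepdims, weights)
    return _ureduce(a,
                    func=_quantile_ureduce_func,
    ...<5 lines>...
                    overwrite_input=overwrite_input,
                    method=method)
    r = func(a, **kwargs)
    result = _quantile(arr,
                       quantiles=q,
    ...<2 lines>...
                       out=out,
                       weights=wgt)
    slices_having_nans = np.isnan(arr[-1, ...])
                                  ~~~^^^^^^^^^
IndexError: index -1 is out of bounds for axis 0 with size 0
```

```bash
python3 - <<'E'
from util import *
C={"redL":(368,268),"yelL":(656,202),"grnL":(677,-187),"blkL":(452,96),"redJ":(481,-77),"yelJ":(590,360),"grnJ":(657,33),"blkJ":(563,-378),"whtJ":(373,-265)}
for n in("scene","side"):
    f=np.load(n+"0.npz"); P=cloud(f["d"],imaging.camera_info(n)); Q=P.reshape(-1,3)
    Q=Q[np.isfinite(Q[:,0])]
    for k,c in C.items():
        r=34 if k[3]=="L" else 40; h=51 if k[3]=="L" else(157 if k=="whtJ" else 124)
        w=Q[(np.hypot(*(Q[:,:2]-c).T)<40)&(abs(Q[:,2]-h)<4)]
        e,rad=cv2.minEnclosingCircle(w[:,:2].astype(np.float32))
        print(n,k,len(w),np.round(e,1),round(rad,1),"mid",((w.min(0)+w.max(0))/2).round(1))
    # clutter near lids
    for k in("redL","yelL","grnL","blkL"):
        dd=np.hypot(*(Q[:,:2]-C[k]).T); s=Q[(dd>45)&(dd<130)&(Q[:,2]>12)&(Q[:,2]<400)]; dd=np.hypot(*(s[:,:2]-C[k]).T); a=np.degrees(np.arctan2(s[:,1]-C[k][1],s[:,0]-C[k][0]))//20*20
        print("near",k,[(int(b),int(dd[a==b].min()),int(s[a==b,2].max()))for b in np.unique(a)])
for x,y,z in [(368,268,26),(656,202,26),(677,-187,26),(452,96,26),(590,360,250),(563,-378,250)]:
    print([(y_,None if (q:=ik([x,y,z],down(np.radians(y_)))) is None else q.round(2).tolist()) for y_ in(-60,0,60,120)])
E
```

```text
scene redL 73 [367.7 268.1] 13.6 mid [368.2 268.5  50.5]
scene yelL 84 [655.8 202.3] 12.6 mid [656.1 202.4  50.5]
scene grnL 43 [ 675.1 -188.3] 14.4 mid [ 677.1 -187.1   49.8]
scene blkL 55 [451.6  96.4] 13.2 mid [452.1  96.2  50.2]
scene redJ 111 [479.6 -83.3] 26.9 mid [479.6 -84.1 123. ]
scene yelJ 368 [587.8 357.9] 26.3 mid [588.2 357.9 123.1]
scene grnJ 154 [655.2  26.8] 26.1 mid [655.4  26.9 122.9]
scene blkJ 60 [ 564.8 -386.2] 26.9 mid [ 564.6 -387.2  122.5]
scene whtJ 30 [ 370.5 -267.3] 14.2 mid [ 372.1 -266.6  156.2]
near redL [(-120, 92, 53), (-100, 93, 51), (-40, 119, 30), (-20, 112, 32)]
near yelL [(100, 129, 89), (160, 124, 31)]
near grnL [(20, 103, 41), (40, 105, 39)]
near blkL [(-160, 118, 25), (-140, 108, 45), (-120, 124, 21), (-60, 117, 24), (-40, 126, 21), (60, 119, 31), (140, 90, 53), (160, 93, 53)]
side redL 71 [369.5 267.2] 12.9 mid [369.2 267.5  50.7]
side yelL 57 [655.7 200.8] 13.8 mid [655.8 200.8  51.1]
side grnL 24 [ 678.2 -191. ] 15.1 mid [ 676.3 -190.8   51.5]
side blkL 45 [452.9  94.2] 13.6 mid [452.8  93.7  50.9]
side redJ 113 [479.5 -83.3] 28.1 mid [480.
[... 1104 characters left out ...]
14, 0.58, -0.46]), (120, [0.37, 0.81, -0.29, 1.76, 0.37, 0.62, 0.38])]
[(-60, [-0.49, 0.66, 0.24, 2.35, -0.78, 0.21, -2.15]), (0, [-0.38, 0.64, 0.07, 2.34, -0.27, 0.16, -1.63]), (60, [-0.32, 0.64, -0.02, 2.34, 0.09, 0.16, -0.94]), (120, [-0.23, 0.64, -0.14, 2.33, 0.46, 0.19, -0.28])]
[(-60, [-1.23, 0.77, 1.11, 1.69, -0.75, 1.17, -2.53]), (0, [-0.43, 0.55, -0.32, 1.64, 0.19, 0.99, -2.38]), (60, [-0.25, 0.59, -0.62, 1.62, 0.38, 1.05, -1.5]), (120, [-0.09, 0.68, -0.92, 1.61, 0.58, 1.14, -0.63])]
[(-60, [0.25, 0.54, 0.4, 1.7, -0.25, 0.95, -1.87]), (0, [0.44, 0.51, 0.1, 1.69, -0.06, 0.94, -1.0]), (60, [0.62, 0.52, -0.18, 1.67, 0.11, 0.96, -0.12]), (120, [0.8, 0.55, -0.46, 1.66, 0.28, 1.0, 0.77])]
```

Both views agree to about 2 mm, and heights and sizes match. I'm starting with the green lid and checking it with the wrist camera.

```bash
cat >> util.py <<'E'
Q0=down(np.radians(60))
LID={"red":(368.8,267.9),"yellow":(656,201.7),"green":(676.7,-189),"black":(452.3,95.2)}
JAR={"red":(479.7,-83.4),"yellow":(588,357.4),"green":(655,26),"black":(564.6,-386.8)}
def circ(P,c,h,r=40):
    Q=P.reshape(-1,3); Q=Q[np.isfinite(Q[:,0])]
    w=Q[(np.hypot(*(Q[:,:2]-c).T)<r)&(abs(Q[:,2]-h)<4)]
    if len(w)<10: return None
    e,rad=cv2.minEnclosingCircle(w[:,:2].astype(np.float32)); return np.round(e,1),round(rad,1),len(w),((w.min(0)+w.max(0))/2).round(1)
def wrist(name=None):
    i=imaging.camera_info("wrist"); im,d=imaging.camera("wrist")
    if name: cv2.imwrite(f"pics/{name}.png",im)
    return cloud(d,i)
def st(): 
    s=sensors.read_state(); return round(s["time_s"],1),np.round(s["tcp_pos"],1),np.round(s["contact_force"],1),round(s["finger_gap"],3),np.round(s["grasp_force"],1)
E
python3 - <<'E'
from util import *
x,y=JAR["green"]
bot.move_pose([x,y,300],Q0); print(st())
P=wrist("w_jar"); 
for k in JAR: print(k,circ(P,JAR[k],124))
x,y=LID["green"]
bot.set_gripper(0.6,40)
bot.move_pose([x,y,170],Q0); print(st())
P=wrist("w_lid"); print(circ(P,(x,y),51))
cv2.imwrite("pics/w2.png",np.hstack([cv2.resize(cv2.imread(f"pics/{n}.png"),(400,250)) for n in("w_jar","w_lid")]))
E
```

```text
(2.9, array([655.1,  24.7, 299.8]), array([ 0.3, -0.1,  0.2]), 1.001, np.float64(0.0))
red (array([487.5, -70.6]), 19.2, 168, array([487.5, -69.3, 122.7]))
yellow None
green (array([655.5,  23.2]), 26.1, 1045, array([655.6,  23.7, 122.8]))
black None
(4.7, array([ 677.6, -186.8,  171. ]), array([-0.6, -0.2, -0. ]), 0.594, np.float64(0.0))
(array([ 677.5, -190.6]), 13.2, 666, array([ 677.5, -190.5,   49.9]))
```

View pics/w2.png

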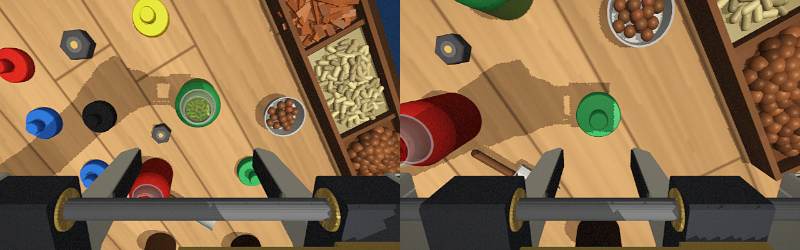

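The wrist views show the green jar mouth at (197,103) and the green lid at (598,115), consistent with the measurements within about 2 mm. Now pick and place.

```bash
cat >> util.py <<'E'
def pick(k,c):
    x,y=c
    bot.move_straight([x,y,60],feed=200)
    bot.move_straight([x,y,26.5],feed=60,contact_N=8)
    bot.set_gripper(0.0,50); print("grip",st())
    bot.move_straight([x,y,250],feed=250); print("lift",st())
def place(k,c,F=24):
    x,y=c
    bot.move_pose([x,y,250],Q0)
    bot.move_straight([x,y,165],feed=150); bot.pause(.3)
    print("pre",st())
    print("c1",bot.move_straight([x,y,126],feed=25,contact_N=F),st())
def release(c):
    bot.set_gripper(0.65); s=sensors.read_state()["tcp_pos"]
    bot.move_straight([*s[:2],250],feed=200)
E
python3 - <<'E'
from util import *
pick("green",(677.1,-189.7))
place("green",(655.2,25))
E
```

```text
grip (6.7, array([ 677.3, -189.8,   26.7]), array([ 0.4, -0.1,  0.9]), 0.282, np.float64(50.0))
lift (7.8, array([ 676.2, -189.6,  248.5]), array([ 0. ,  0.3, -0.8]), 0.279, np.float64(50.0))
pre (9.7, array([655.6,  25. , 165.8]), array([-0.3,  0.5, -0.7]), 0.282, np.float64(50.0))
c1 True (10.9, array([655.9,  23.8, 132.7]), array([-0.4, -1.1,  6.4]), 0.283, np.float64(50.0))
```

```bash
python3 - <<'E'
from util import *
x,y=sensors.read_state()["tcp_pos"][:2]
print(bot.move_straight([x,y,124],feed=20,contact_N=22),st())
bot.pause(.3);print(st())
release(None); bot.pause(.2)
P=wrist("w_g"); print(circ(P,(655,25),152,25), circ(P,(655,25),129,40),st())
im,d=imaging.camera("scene"); cv2.imwrite("pics/s1.png",cv2.resize(im[150:300,180:400],None,fx=3,fy=3))
P=cloud(d,imaging.camera_info("scene")); print(circ(P,(655,25),157,25),circ(P,(655,25),129,40))
E
```

```text
True (11.1, array([655.9,  23.7, 132.7]), array([-1.6, -0.3,  6.4]), 0.281, np.float64(50.0))
(11.4, array([655.9,  23.7, 132.7]), array([-1.6, -0.5,  6.2]), 0.283, np.float64(50.0))
(array([655.2,  23.2]), 13.6, 311, array([655.3,  23.4, 152. ])) (array([655.2,  23. ]), 34.1, 3722, array([655.2,  23.1, 128.7])) (13.1, array([655.6,  23.3, 248.7]), array([-0.3, -0.4, -0.1]), 0.651, np.float64(0.0))
(array([655.2,  26.3]), 13.6, 63, array([654.9,  25.6, 156.2])) (array([655.5,  26.3]), 34.0, 301, array([655.5,  26.5, 128.5]))
```

View pics/s1.png

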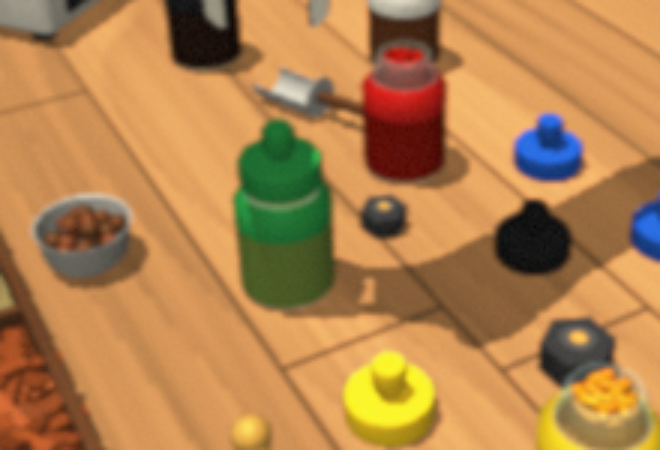

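Green is home: cap top at 129 mm and knob top at 157 mm, upright in the view. The wrist camera agrees best with the robot, so it will measure the rest.

```bash
cat >> util.py <<'E'
def look(c,z,h,rad):
    x,y=c
    bot.move_pose([x,y,z],Q0); bot.pause(.3)
    m=circ(wrist(),c,h); print("look",c,m)
    assert m and abs(m[1]-rad)<2.5 and np.hypot(*(m[0]-c))<7
    return m[0]
def cap(k):
    j=look(JAR[k],300,124,25.5); l=look(LID[k],170,51,13)
    bot.set_gripper(.6); pick(k,l)
    s=sensors.read_state(); assert s["grasp_force"]>20 and .25<s["finger_gap"]<.32
    place(k,j)
    x,y=sensors.read_state()["tcp_pos"][:2]
    print("c2",bot.move_straight([x,y,124],feed=20,contact_N=22),st())
    z=sensors.read_state()["tcp_pos"][2]; assert z<134.2,"not home"
    release(None); bot.pause(.3)
    P=wrist("end_"+k); print("knob",circ(P,j,152,25),"cap",circ(P,j,129,40),st())
E
python3 - <<'E'
from util import *
bot.set_gripper(.6)
cap("yellow")
E
```

```text
look (588, 357.4) (array([588.1, 355.8]), 26.0, 1214, array([588. , 355.8, 122.5]))
look (656, 201.7) (array([655.7, 200.3]), 13.1, 666, array([655.8, 200.6,  50. ]))
grip (18.6, array([655.8, 200.3,  26.7]), array([-1.2, -0.8,  1.3]), 0.284, np.float64(50.0))
lift (19.7, array([654.9, 199.9, 248.5]), array([ 0.4, -0.4, -1.2]), 0.281, np.float64(50.0))
pre (21.4, array([588.4, 356. , 165.8]), array([ 0.3,  0.9, -0.4]), 0.279, np.float64(50.0))
c1 True (22.6, array([588.1, 356. , 132.7]), array([-1.6, -1.1,  6.3]), 0.283, np.float64(50.0))
c2 True (22.8, array([588.1, 356. , 132.7]), array([-1.3, -0.8,  6.4]), 0.283, np.float64(50.0))
knob (array([587.8, 355.9]), 13.5, 339, array([587.8, 355.9, 152. ])) cap (array([587.7, 355.7]), 34.0, 3723, array([587.6, 355.8, 128.2])) (24.7, array([587.7, 355.8, 249.2]), array([ 0.1, -0.6,  0.7]), 0.653, np.float64(0.0))
```

```bash
python3 - <<'E'
from util import *
cap("red")
cap("black")
E
```

```text
look (479.7, -83.4) (array([478.9, -85. ]), 26.2, 1123, array([479.1, -85.5, 122.8]))
look (368.8, 267.9) (array([368.1, 265.9]), 13.2, 676, array([367.9, 265.8,  49.8]))
grip (30.9, array([368.2, 265.9,  26.6]), array([ 1.2, -0.5,  2.7]), 0.281, np.float64(50.0))
lift (31.9, array([367.6, 265.3, 249. ]), array([-0.5,  0.2, -0.9]), 0.276, np.float64(50.0))
pre (34.3, array([479.2, -85.1, 165.6]), array([-0.4, -0.4, -0.3]), 0.281, np.float64(50.0))
c1 True (35.5, array([479.3, -85.4, 132.6]), array([-0.1, -1. ,  7.3]), 0.281, np.float64(50.0))
c2 True (35.7, array([479.3, -85.3, 132.6]), array([-1.6,  1.4,  7.5]), 0.28, np.float64(50.0))
knob (array([479.1, -85.6]), 13.6, 347, array([479.2, -85.3, 152.1])) cap (array([479.2, -85.4]), 34.1, 3706, array([478.9, -85.5, 128.1])) (37.5, array([479. , -85.4, 249.3]), array([ 0.4, -0.1, -0.6]), 0.65, np.float64(0.0))
look (564.6, -386.8) (array([ 564.1, -388.3]), 26.2, 651, array([ 564.1, -388.4,  123. ]))
look (452.3, 95.2) (array([452. ,  93.7]), 13.0, 669, array([452.1,  93.9,  49.9]))
grip (43.6, array([452.1,  93.7,  26.6]), array([0.3, 0.4, 2.9]), 0.279, np.float64(50.0))
lift (44.7, array([451.3,  93.3, 249. ]), array([ 0.7, -0. , -0. ]), 0.281, np.float64(50.0))
pre (47.5, array([ 564.4, -388.5,  165.8]), array([ 0.1, -0.5, -0.4]), 0.279, np.float64(50.0))
c1 True (48.7, array([ 564.5, -388.8,  132.7]), array([-0.3,  0.3,  6.4]), 0.28, np.float64(50.0))
c2 True (48.9, array([ 564.5, -388.9,  132.7]), array([-1.6,  0. ,  6. ]), 0.283, np.float64(50.0))
knob (array([ 564.2, -388.8]), 13.7, 336, array([ 564.4, -388.6,  152. ])) cap (array([ 564.3, -388.8]), 34.0, 3727, array([ 564.3, -388.7,  128.2])) (50.8, array([ 564.1, -388.8,  249.1]), array([ 0.3, -0.2, -0.1]), 0.649, np.float64(0.0))
```

```bash
python3 - <<'E'
from util import *
im,d=imaging.camera("scene"); cv2.imwrite("pics/final.png",im)
for n in("scene","side"):
    P=cloud(imaging.camera(n)[1],imaging.camera_info(n)); Q=P.reshape(-1,3)
    for k,c in {**JAR,"white":(373,-266)}.items():
        r=np.hypot(*(Q[:,:2]-c).T); w=Q[(r<30)&(r>16)&(abs(Q[:,2]-130)<7)]; t=Q[(r<16)&(Q[:,2]>145)]
        print(n,k,"captop",np.median(w[:,2]).round(1),"knobtop",np.percentile(t[:,2],97).round(1),len(t))
E
```

```text
scene red captop 129.4 knobtop 158.5 68
scene yellow captop 129.5 knobtop 158.5 177
scene green captop 129.2 knobtop 158.2 95
scene black captop 128.9 knobtop 403.7 53
scene white captop 128.9 knobtop 158.6 50
side red captop 131.2 knobtop 160.1 51
side yellow captop 130.9 knobtop 160.4 117
side green captop 131.1 knobtop 160.8 59
side black captop 131.7 knobtop 401.4 35
side white captop 130.7 knobtop 160.5 36
```

View pics/final.png

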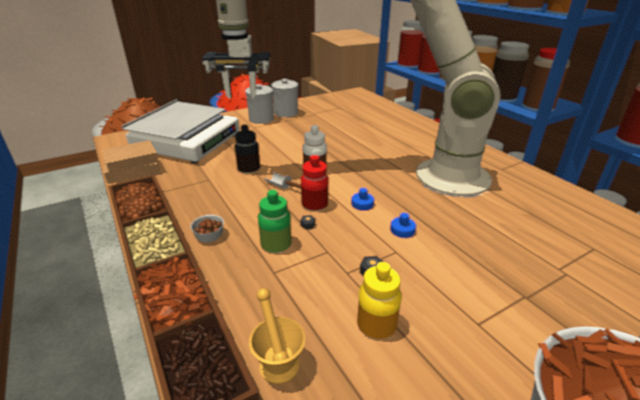

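All four caps sit level with the white reference cap on their own jars: red (315,180), yellow (380,300), green (274,220), black (247,150). The robot is clear of everything.

```bash
python3 -c "
from bench import bot
print(bot.job_done())"
```

```text
the job is handed in; nothing more can be done
None
```

I pressed all four lids home on their matching jars and handed the job in at about 51 s; the cap tops measure level with the white jar's cap, every jar stands upright in place, and no verdict was returned.

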